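# Rock the stuck locating block out of the phone fixture and hold it clear

### The job

Press the sprung cap of the solvent bottle all the way down and let it spring back up, to wet the stuck locating block in the phone fixture. Then grip the block and rock it from side to side, towards one clip and then the other, until both clips are pushed back out of its notches, and lift it until its foot is just clear above the clips, at most about 4 cm above them. Finish while still holding it there, upright and still over its slot, and leave the other things on the bench where they are.

Things in the scene. Friction and masses are not known exactly. Their poses are not given: they have to be found in the camera images.
- fixture: Fixed aluminium plate 200 (own x) x 170 (own y) x 20 mm, z up; origin on the table straight under the block's slot. Own -x points to a phone nest (32 mm tall). The slot is 28 (x) x 12.5 (y) mm, floor 8 mm and mouth 20 mm above the table. On each y side of it stands a steel clip, top 48 mm above the table; nothing else on the fixture but the block is higher.
- seat (a point): Centre of the slot's floor, 8 mm above the fixture's underside; the foot of the block stands here at the start.
- block: Loose steel locating block, about 0.25 kg, upright in the slot; origin at the centre of its underside, z up, x and y as the fixture's. 95 mm tall: tongue 26 (x) x 10 (y) mm for the lowest 16 mm, then a body 28 x 22 mm with a notch 4.5 mm deep in each y face, 29.5 to 42.5 mm above the foot. The clips sit about 4 mm deep in the notches: it cannot be pulled straight up.
- block_foot (a point): Centre of the underside of the block. The block may be gripped anywhere above 45 mm over this point, 28 mm across its x faces or 22 mm across its y faces.
- block_top (a point): Centre of the top of the block, 95 mm above its foot. It moves about 16 mm sideways along the fixture's y when the block is leaned far enough to push a clip back by 6 mm.
- clip_left (a joint): Slide of the clip on the fixture's +y side, in m: 0 = nose fully in, 0.007 = fully back (+y). Stays where pushed; takes about 8 N. Nose 32 to 40 mm above the slot floor. The upright block passes when both are back about 0.0045. Leaning the block about 0.17 rad about its foot towards the clip pushes it back.
- clip_right (a joint): The same for the clip on the fixture's -y side, pushed back towards -y.
- bottle: Fixed square white solvent bottle, 56 mm wide in a 78 mm steel holder on the fixture's +y side; origin at the centre of its underside on the table, z up, own -y is the way the spout points (towards the block).
- cap (a joint): Travel of the bottle's sprung cap, in m: 0 = up, 0.008 = fully down. Spring: 3 N to start, 7 N fully down.
- cap_top (a point): Centre of the flat top of the round steel cap (34 mm across); 130 mm above the table when up. A thin spout sticks out 42 mm along the bottle's -y.
- spare_block: Bystander: a shorter steel locating block (65 mm) lying on its side beside the fixture; leave it where it is.
- screwdriver: Bystander: an orange-handled screwdriver, 160 mm, lying on the table; leave it where it is.
- blower: Bystander: a black rubber air blower, 60 mm across, 100 mm tall, standing behind the fixture; leave it where it is.
- screw_tray: Bystander: a small green screw tray 90 x 65 x 18 mm; leave it where it is.
- spudger: Bystander: a flat black prying stick, 150 mm long; leave it where it is.
- roller: Bystander: a small wooden seam roller, 105 mm long, lying down; leave it where it is.
- flux_jar: Bystander: a small amber jar with black lid, 44 mm across, 45 mm tall; leave it where it is.
Not all that is in view belongs to the job. What is shaped like the bottle but orange or pink is not meant.

How it is judged:
By the outcome, as a careful person would: the job done as asked, in the order asked, and still so for the second after the job is handed in, while the arm keeps its last pose, push and grip.
It also fails if it takes over 48 s, if anything falls off the work surface, if the arm or the gripper's body presses on something with over 40 N, if the wrist force passes 120 N, or if a joint passes its speed limit or range.

### The arm

A 6-joint arm with a two-finger parallel gripper is mounted at the origin on the work surface. World frame = base frame: x ahead of the robot, y to its left, z up, the work surface at z = 0. Lengths are in m, angles in degrees, forces in N, time in s.
With the tool pointing down it reaches from about 0.4 to 0.825 m from the base axis. Payload 7 kg.
Tool frame: the origin (TCP) lies midway between the tips of the shut fingers; the grasp point (between the pads) lies 19 mm behind it; z points along the fingers, y is the line along which they close (so a half turn about z gives the same grasp; the last joint's range is limited). The gripper opens to 88 mm and grips with 3 to 60 N. Pads are 19 mm wide; open, the fingers measure 130 mm over their backs; the gripper's body (78 mm by 193 mm) begins 47 mm behind the grasp point.
Start: joints at [-47.664, 20.546, 0.682, 0, -70.136, -16.507], TCP at [0.294, -0.608, 0.227] pointing down, gripper open.
Joint ranges: [-176.03, 176.03], [-82.01, 121.73], [-58.28, 71.71], [-173.87, 95.51], [-174.79, -0.11], [-173.66, 173.66]. Speed limits (degrees/s): [136.94, 136.94, 172.46, 180, 180, 180].

### API

Orientations are given as [roll, pitch, yaw] about the fixed x, y, z axes, in that order (R = Rz(yaw) Ry(pitch) Rx(roll)).
In Python, from plant import ctrl gives the robot as it stands.
- The arm moves only by the tool step_arm, never from a script. Its argument "rows" is a list of rows, each a list of 3 entries, a list of its own where there are three numbers: the closure, from 0 (fully open) to 1 (shut), then the shift along the world's x, y, z in mm, then the turn, a rotation vector about the world's x, y, z in rad. A call has exactly 5 rows; each row is the pose to reach, as a shift and turn from the pose commanded when the call began; what a row does not reach only later rows make up. A row lasts 1/12 s, in which the tool goes at most 41.7 mm and 7.16 degrees, less where a joint would pass 70% of its speed; a pose out of reach is approached as far as the arm can. A call with a gripper value outside its range is refused whole. The fingers move at their own pace and stop on an object; the grip force is fixed at half the most. Time passes only in rows, so rows that repeat a pose let the fingers close, or fill a call up. It gives the time, the measured TCP pose, the force, the opening and the grip force at its end, in the units of the state.
- ctrl.get_obs(): the state, without advancing time (a new reading comes with each control period).
- ctrl.snapshot(name): name is "scene" or "top" or "wrist"; returns the picture (400x640x3 uint8, red, green, blue); there is no depth.
- ctrl.camera_model(name): a dict with "intrinsics" (3x3 intrinsics, pixels), "distortion" ([k1, k2, p1, p2, k3] as OpenCV has them; the pictures are not rectified), "R" (3x3) and "t" (3): a world point X has camera coordinates R X + t. Camera axes: x right, y down, z forward; pixel columns grow to the right and rows downward; lengths in m; the calibration is good to about 2 mm. A picture is of the moment at which its call begins: read the wrist's pose just before it. camera_model takes no time and is no camera call; for the wrist camera it gives the pose at the moment of the call.
- ctrl.close_job(): hands the job in; it is judged then, once.
The state is a dict: "clock": time; "joint_pos": joint angles; "qvel": joint speeds; "tau": joint torques, N m; "tool_pos": TCP position; "orientation": TCP orientation; "force": force on the tool from outside, world axes, zero at the start; "moment": the same for the moment, N m; "opening": finger opening in m; "gripper_force": force on a finger pad.
Only numpy, scipy, OpenCV 4.12 (cv2) and the standard library are available. Lean on these libraries where they do the work, as an engineer would, in place of code of your own. Each camera call takes 0.05 s, during which the arm holds its last target. There are 200 camera calls.

## Working session

There is one attempt and no reset: what is moved stays moved. The work goes in short steps, Python scripts to look and compute and a tool call to move; the robot and the scene stay as the last step left them, time stands still between calls to the robot, and variables do not carry over. Pictures are saved under pics/ and viewed, at most 10 in all, crops included, and the job is handed in when it is done.

Besides the shell and the picture viewer there is one more tool, called after "Request:" as name([rows], argument=value, ...), one row to a line, values as JSON. step_arm: Moves the arm, as the interface text tells. Its arguments: {"type":"object","properties":{"rows":{"type":"array"}},"required":["rows"]}

```bash
mkdir -p pics; ls; python3 - <<'E'
from plant import ctrl
import cv2,numpy as np
for n in("scene","top"):
    im=ctrl.snapshot(n); cv2.imwrite(f"pics/{n}0.png",im[:,:,::-1])
    m=ctrl.camera_model(n); print(n,np.round(m["intrinsics"],1).tolist(),m["distortion"],np.round(m["R"],3).tolist(),m["t"])
o=ctrl.get_obs();print(o)
E
```

```text
pics
scene [[416.3, 0.0, 320.4], [0.0, 416.3, 201.4], [0.0, 0.0, 1.0]] [-0.03335653  0.          0.          0.          0.        ] [[-0.608, 0.794, -0.018], [0.594, 0.44, -0.673], [-0.527, -0.42, -0.739]] [ 0.27544688 -0.24701876  1.32929811]
top [[518.0, 0.0, 315.2], [0.0, 518.0, 195.9], [0.0, 0.0, 1.0]] [-0.07319309  0.          0.          0.          0.        ] [[0.026, -1.0, 0.015], [-0.995, -0.028, -0.093], [0.093, -0.013, -0.996]] [0.0081996  0.50163224 1.47534551]
{'clock': 0.1, 'joint_pos': array([-4.76649069e+01,  2.05869187e+01,  6.41174291e-01, -1.81542055e-02,
       -7.01354510e+01, -1.65072056e+01]), 'qvel': array([ 0.01319578, -0.08790944,  0.13994271, -0.04481107, -0.07589193,
       -0.04108728]), 'tau': array([-1.24104936e-03, -5.84162879e+01,  2.93751222e+01,  7.01551706e+00,
        1.01434972e-02, -5.65454934e-05]), 'tool_pos': array([ 0.29388128, -0.60720251,  0.22573606]), 'orientation': array([ 1.79917301e+02, -6.70890105e-03, -1.54178289e+02]), 'force': array([ 0.50057091, -0.61363466, -0.37005238]), 'moment': array([-0.04573074, -0.02752607, -0.01816692]), 'gripper_force': 0.0, 'opening': 0.0873933308441517}
```

View pics/scene0.png

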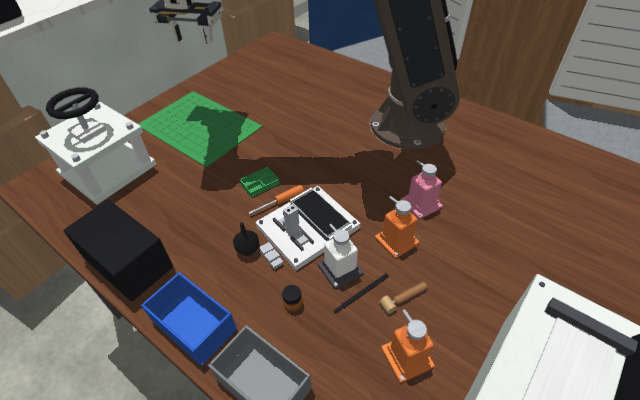

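View pics/top0.png

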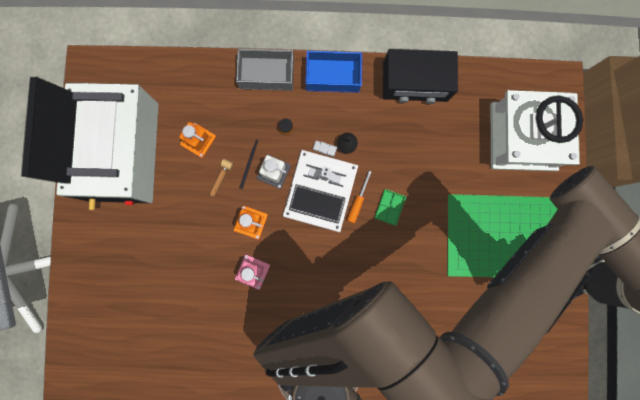

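The scene view shows the white plate at about (308,226), the block at (291,220) and the white bottle at (341,252). In the top view the plate is at (321,190), the block near (322,173) and the bottle cap near (271,168). I'll enlarge both.

```bash
cat > h.py <<'E'
import numpy as np,cv2
from plant import ctrl
def ray(m,px):
    u=cv2.undistortPoints(np.array([[px]],float),m["intrinsics"],np.array(m["distortion"]))[0,0]
    R=np.array(m["R"]);t=np.array(m["t"]);return -R.T@t,R.T@np.array([u[0],u[1],1.])
def onz(m,px,z):
    c,d=ray(m,px);return c+d*(z-c[2])/d[2]
def proj(m,X):
    R=np.array(m["R"]);return cv2.projectPoints(np.array(X,float).reshape(-1,1,3),cv2.Rodrigues(R)[0],np.array(m["t"]),m["intrinsics"],np.array(m["distortion"]))[0][:,0]
def tri(rays):
    A=np.zeros((3,3));b=np.zeros(3)
    for c,d in rays:
        d=d/np.linalg.norm(d);P=np.eye(3)-np.outer(d,d);A+=P;b+=P@c
    return np.linalg.solve(A,b)
E
python3 - <<'E'
import cv2,numpy as np
from h import *
a=cv2.imread("pics/top0.png")[140:240,250:370];b=cv2.imread("pics/scene0.png")[180:300,250:370]
a=cv2.resize(a,(400*120//100-80,333),interpolation=cv2.INTER_CUBIC);b=cv2.resize(b,(400,400),interpolation=cv2.INTER_CUBIC)
c=np.zeros((400,800,3),np.uint8);c[:333,:400]=a;c[:,400:]=b;cv2.imwrite("pics/crop0.png",c)
# plate corners in top
im=cv2.imread("pics/top0.png");hsv=cv2.cvtColor(im,cv2.COLOR_BGR2HSV)
mk=((hsv[...,1]<40)&(hsv[...,2]>150)).astype(np.uint8);mk[:,:285]=0;mk[:,362:]=0;mk[:145]=0;mk[235:]=0
cs=max(cv2.findContours(mk,0,2)[0],key=cv2.contourArea);r=cv2.minAreaRect(cs);m=ctrl.camera_model("top")
print(r);B=cv2.boxPoints(r)
for p in B: print(p,onz(m,p,.02).round(4))
E
```

```text
((320.1807861328125, 190.5038299560547), (59.37682342529297, 69.63839721679688), 15.255120277404785)
[282.37695 216.28459] [0.4399 0.1149 0.02  ]
[300.7     149.09999] [0.6378 0.0678 0.02  ]
[357.98462 164.72307] [ 0.5965 -0.1008  0.02  ]
[339.66156 231.90767] [ 0.3992 -0.0515  0.02  ]
```

View pics/crop0.png

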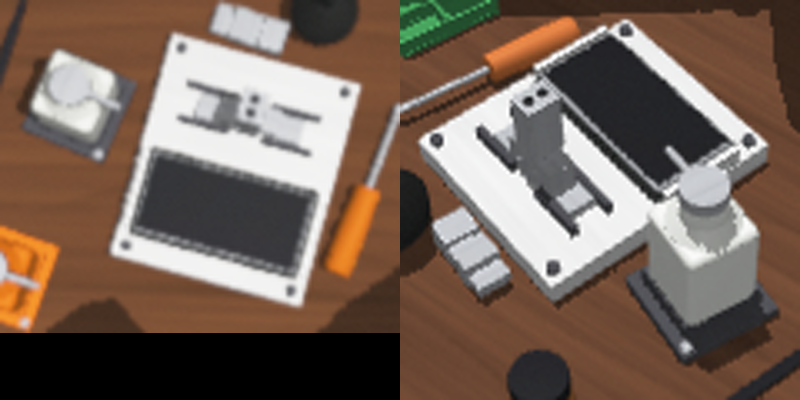

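The crop shows the cap top at top-view (271.0,165.5) and scene-view (341.8,235.8). The block top is at top-view (325.9,171.2) and scene-view (291.1,209.1). The fixture yaw is about -13.5°.

```bash
python3 - <<'E'
from h import *
t,s=ctrl.camera_model("top"),ctrl.camera_model("scene")
for n,a,b,z in(("cap",(271,165.5),(341.8,235.8),.13),("block",(325.9,171.2),(291.1,209.1),.103)):
    print(n,onz(t,a,z).round(4),onz(s,b,z).round(4),tri([ray(t,a),ray(s,b)]).round(4))
w=ctrl.camera_model("wrist");o=ctrl.get_obs()
from scipy.spatial.transform import Rotation as Ro
R=Ro.from_euler("xyz",o["orientation"],degrees=True).as_matrix();print(R.round(3));C=-np.array(w["R"]).T@w["t"]
print("cam in tool",R.T@(C-o["tool_pos"]),(R.T@np.array(w["R"]).T).round(2).tolist(),w["intrinsics"][0][0])
E
```

```text
cap [0.5703 0.1446 0.13  ] [0.5724 0.1506 0.13  ] [0.5701 0.1466 0.1247]
block [ 0.5628 -0.0048  0.103 ] [0.5618 0.0007 0.103 ] [ 0.5616 -0.0029  0.1006]
[[-0.9   -0.436 -0.001]
 [-0.436  0.9    0.001]
 [ 0.     0.001 -1.   ]]
cam in tool [ 0.06731768 -0.0002864  -0.15739529] [[-0.0, -0.97, -0.25], [1.0, 0.0, -0.0], [0.0, -0.25, 0.97]] 321.47212578980964
```

Request:
step_arm([
  [0.5,[14,34,0],[0,0,0.06]],
  [1,[28,68,0],[0,0,0.12]],
  [1,[42,102,0],[0,0,0.18]],
  [1,[56,136,0],[0,0,0.24]],
  [1,[70,170,0],[0,0,0.3]],
])

```text
clock: 0.52
tool_pos: [0.3641, -0.4359, 0.2261]
orientation: [180.0, -0.0, -136.8]
force: [1.1, -0.5, 0.4]
opening: 0.0601
gripper_force: 0.0
```

Request:
step_arm([
  [1,[14,34,0],[0,0,0.06]],
  [1,[28,68,0],[0,0,0.12]],
  [1,[42,102,0],[0,0,0.18]],
  [1,[56,136,0],[0,0,0.24]],
  [1,[70,170,0],[0,0,0.3]],
])

```text
clock: 0.93
tool_pos: [0.4341, -0.2658, 0.2265]
orientation: [180.0, 0.0, -119.6]
force: [1.0, -0.7, -0.7]
opening: 0.0266
gripper_force: 0.0
```

Request:
step_arm([
  [1,[14,34,0],[0,0,0.06]],
  [1,[28,68,0],[0,0,0.12]],
  [1,[42,102,0],[0,0,0.18]],
  [1,[56,136,0],[0,0,0.24]],
  [1,[70,170,0],[0,0,0.287]],
])

```text
clock: 1.35
tool_pos: [0.5042, -0.0957, 0.2265]
orientation: [180.0, 0.0, -103.2]
force: [1.4, -0.9, -0.1]
opening: 0.0007
gripper_force: 0.0
```

Request:
step_arm([
  [1,[14,36,0],[0,0,0]],
  [1,[28,72,0],[0,0,0]],
  [1,[42,108,0],[0,0,0]],
  [1,[56,144,0],[0,0,0]],
  [1,[62,170,0],[0,0,0]],
])

```text
clock: 1.77
tool_pos: [0.567, 0.0753, 0.2261]
orientation: [180.0, -0.0, -103.3]
force: [0.6, -1.0, 0.1]
opening: 0.0002
gripper_force: 0.0
```

```bash
python3 - <<'E'
from h import *
m=ctrl.camera_model("wrist");im=ctrl.snapshot("wrist");cv2.imwrite("pics/w1.png",im[:,:,::-1]);np.savez("w1.npz",**{k:np.array(v) for k,v in m.items()})
o=ctrl.get_obs();print(o["clock"],o["tool_pos"],o["orientation"],o["joint_pos"])
print(proj(m,[[.571,.147,.13],[.562,-.002,.103]]))
E
```

```text
1.8167 [0.56778978 0.0780834  0.22575789] [ 1.79999838e+02  2.25528063e-02 -1.03210554e+02] [ 2.73695728e+01  1.10350918e+01 -1.25403811e+01 -1.88057328e-02
 -6.64099804e+01 -4.05726032e+01]
[[329.55153713 279.53369313]
 [299.73788871 104.92976698]]
```

View pics/w1.png

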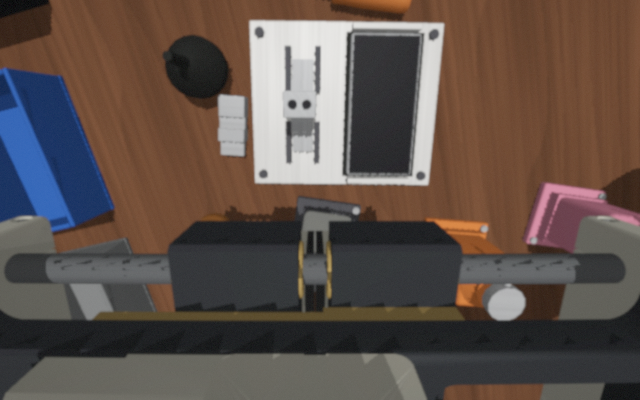

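The wrist view shows the block top at (300,103), very close to its predicted position. The plate corners are at (249,21), (254,184), (429,186) and (443,22). The cap is hidden behind the fingers.

```bash
python3 - <<'E'
from h import *
m=dict(np.load("w1.npz"))
im=cv2.imread("pics/w1.png")
print("block",onz(m,(300,103),.103))
P=[onz(m,p,.02) for p in((249,21),(254,184),(429,186),(443,22))];print(np.round(P,4))
hs=[onz(m,p,.02) for p in((259.5,32),(263.5,174),(420,175.5),(434,34))];print(np.round(hs,4))
for Q in(P,hs):
  for a,b in((3,0),(2,1),(0,1),(3,2)):
    d=Q[b]-Q[a];print(np.degrees(np.arctan2(d[1],d[0])).round(2),np.linalg.norm(d[:2]).round(4))
E
```

```text
block [ 0.56141171 -0.00345918  0.103     ]
[[ 0.5957 -0.0979  0.02  ]
 [ 0.6375  0.0676  0.02  ]
 [ 0.441   0.1165  0.02  ]
 [ 0.4019 -0.0514  0.02  ]]
[[ 0.588  -0.0854  0.02  ]
 [ 0.6237  0.0589  0.02  ]
 [ 0.4494  0.1019  0.02  ]
 [ 0.4126 -0.0423  0.02  ]]
-13.48 0.1993
-13.96 0.2025
75.8 0.1708
76.87 0.1724
-13.82 0.1806
-13.84 0.1796
76.09 0.1487
75.68 0.1487
```

Request:
step_arm([
  [1,[2,30,-10],[0,0,-0.005]],
  [1,[4,60,-30],[0,0,-0.01]],
  [1,[5,75,-50],[0,0,-0.01]],
  [1,[5,75,-70],[0,0,-0.01]],
  [1,[5,75,-80],[0,0,-0.01]],
])

```text
clock: 2.23
tool_pos: [0.5695, 0.1478, 0.1436]
orientation: [179.8, -0.1, -103.9]
force: [-0.9, -0.1, -0.6]
opening: 0.0005
gripper_force: 0.0
```

Request:
step_arm([
  [1,[0,0,-2],[0,0,0]],
  [1,[0,0,-4],[0,0,0]],
  [1,[0,0,-6],[0,0,0]],
  [1,[0,0,-8],[0,0,0]],
  [1,[0,0,-8],[0,0,0]],
])

```text
clock: 2.65
tool_pos: [0.5714, 0.1472, 0.1392]
orientation: [-180.0, 0.0, -104.0]
force: [0.1, 0.1, -0.0]
opening: 0.0006
gripper_force: 0.0
```

```bash
python3 - <<'E'
from h import *
for n in("scene","top"):
    m=ctrl.camera_model(n);im=ctrl.snapshot(n)[:,:,::-1];p=proj(m,[.571,.147,.13])[0].astype(int);c=im[p[1]-45:p[1]+45,p[0]-60:p[0]+60]
    cv2.imwrite(f"pics/{n}_c.png",c)
a=[cv2.resize(cv2.imread(f"pics/{n}_c.png"),(400,300),interpolation=2) for n in("scene","top")]
cv2.imwrite("pics/cap1.png",np.hstack(a));o=ctrl.get_obs();print(o["tool_pos"],o["force"])
E
```

```text
[0.57137144 0.14729482 0.13926374] [ 0.16365397  0.14361467 -0.80645289]
```

View pics/cap1.png

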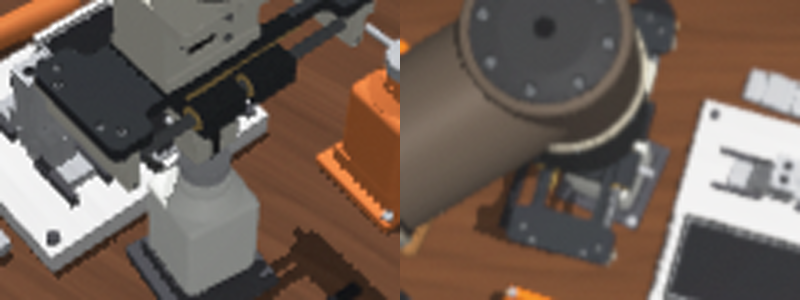

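The closed fingers sit over the cap centre, at about (205,160) in the left crop, so I'll press now.

Request:
step_arm([
  [1,[0,0,-3],[0,0,0]],
  [1,[0,0,-6],[0,0,0]],
  [1,[0,0,-9],[0,0,0]],
  [1,[0,0,-11],[0,0,0]],
  [1,[0,0,-12],[0,0,0]],
])

```text
clock: 3.17
tool_pos: [0.5711, 0.1475, 0.1265]
orientation: [-180.0, -0.0, -103.9]
force: [-1.4, 0.3, 4.8]
opening: 0.0006
gripper_force: 2.3
```

Request:
step_arm([
  [1,[0,0,-1],[0,0,0]],
  [1,[0,0,-2],[0,0,0]],
  [1,[0,0,-3],[0,0,0]],
  [1,[0,0,-4],[0,0,0]],
  [1,[0,0,-4],[0,0,0]],
])

```text
clock: 3.58
tool_pos: [0.5711, 0.1475, 0.1229]
orientation: [-180.0, 0.0, -103.9]
force: [-2.4, -0.2, 5.3]
opening: 0.0008
gripper_force: 3.2
```

Request:
step_arm([
  [1,[0,0,-1],[0,0,0]],
  [1,[0,0,-1.5],[0,0,0]],
  [1,[0,0,-2],[0,0,0]],
  [1,[0,0,-2.5],[0,0,0]],
  [1,[0,0,-2.5],[0,0,0]],
])

```text
clock: 4.0
tool_pos: [0.5712, 0.1475, 0.1222]
orientation: [-179.9, 0.0, -103.9]
force: [-7.6, -0.3, 18.6]
opening: 0.0005
gripper_force: 9.2
```

Request:
step_arm([
  [1,[0,0,5],[0,0,0]],
  [1,[0,0,12],[0,0,0]],
  [1,[0,0,25],[0,0,0]],
  [1,[0,0,40],[0,0,0]],
  [0.6,[0,-10,50],[0,0,0]],
])

```text
clock: 4.42
tool_pos: [0.5715, 0.1384, 0.171]
orientation: [-180.0, 0.0, -103.9]
force: [0.6, 0.2, 0.0]
opening: 0.0031
gripper_force: 0.0
```

Request:
step_arm([
  [0.2,[-2,-30,0],[0,0,0]],
  [0,[-4,-60,0],[0,0,0]],
  [0,[-6,-90,0],[0,0,0]],
  [0,[-8,-120,0],[0,0,0]],
  [0,[-10,-140,0],[0,0,0]],
])

```text
clock: 4.83
tool_pos: [0.5602, -0.0051, 0.1699]
orientation: [180.0, -0.0, -104.0]
force: [0.1, 0.8, 0.5]
opening: 0.0348
gripper_force: 0.0
```

Request:
step_arm([
  [0,[0,0,0],[0,0,0]],
  [0,[0,0,-10],[0,0,0]],
  [0,[0,0,-25],[0,0,0]],
  [0,[0,0,-35],[0,0,0]],
  [0,[0,0,-35],[0,0,0]],
])

```text
clock: 5.25
tool_pos: [0.5593, -0.0024, 0.1321]
orientation: [179.8, -0.1, -103.9]
force: [0.2, 0.4, -0.1]
opening: 0.0683
gripper_force: 0.0
```

```bash
python3 - <<'E'
from h import *
o=ctrl.get_obs();m=ctrl.camera_model("wrist");im=ctrl.snapshot("wrist")[:,:,::-1];cv2.imwrite("pics/w2.png",im);np.savez("w2.npz",**{k:np.array(v) for k,v in m.items()})
print(o["clock"],o["tool_pos"],o["orientation"],proj(m,[[.5615,-.003,.103]]))
s=ctrl.snapshot("scene")[:,:,::-1];cs=proj(ctrl.camera_model("scene"),[[.571,.147,.13]])[0].astype(int)
c=cv2.resize(s[170:280,220:400],(800*9//16,275),interpolation=2)
out=np.zeros((400+0,640,3),np.uint8);out[:]=im
cv2.imwrite("pics/w2s.png",np.vstack([cv2.resize(im,(480,300)),cv2.copyMakeBorder(c,0,0,0,30,0)]))
E
```

```text
5.25 [ 0.55934491 -0.00244059  0.13209985] [ 1.79760687e+02 -1.03405816e-01 -1.03920803e+02] [[311.53484292 229.37469355]]
```

View pics/w2s.png

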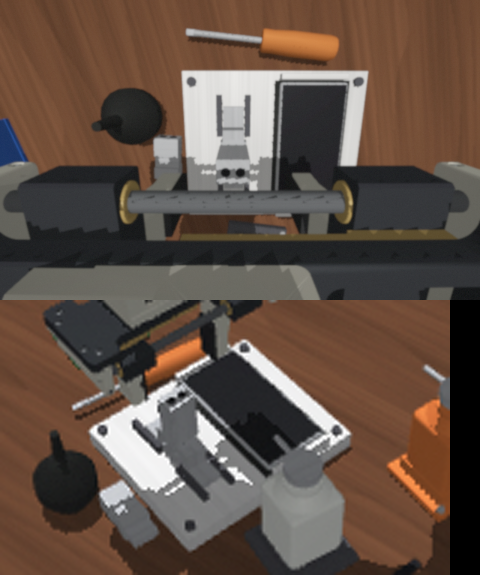

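The wrist part shows the block top at about (309,229) full-scale, centred between the open fingers. The scene part shows the cap back up. I'll descend around the block.

Request:
step_arm([
  [0,[1,0,-15],[0,0,0]],
  [0,[2,0,-30],[0,0,0]],
  [0,[2,0,-45],[0,0,0]],
  [0,[2,0,-60],[0,0,0]],
  [0,[2,0,-71],[0,0,0]],
])

```text
clock: 5.77
tool_pos: [0.5632, -0.0021, 0.0635]
orientation: [-180.0, 0.0, -103.9]
force: [-1.0, 0.7, 0.3]
opening: 0.0877
gripper_force: 0.0
```

Request:
step_arm([
  [0.3,[0,0,0],[0,0,0]],
  [0.4,[0,0,0],[0,0,0]],
  [0.5,[0,0,0],[0,0,0]],
  [0.55,[0,0,0],[0,0,0]],
  [0.6,[0,0,0],[0,0,0]],
])

```text
clock: 6.18
tool_pos: [0.5637, -0.0024, 0.065]
orientation: [-179.9, 0.0, -103.9]
force: [-1.0, -0.7, 0.0]
opening: 0.0596
gripper_force: 0.0
```

Request:
step_arm([
  [0.7,[0,0,0],[0,0,0]],
  [0.8,[0,0,0],[0,0,0]],
  [0.9,[0,0,0],[0,0,0]],
  [1,[0,0,0],[0,0,0]],
  [1,[0,0,0],[0,0,0]],
])

```text
clock: 6.6
tool_pos: [0.563, -0.0026, 0.0641]
orientation: [180.0, 0.0, -103.9]
force: [0.9, -1.6, 0.2]
opening: 0.0282
gripper_force: 30.0
```

Request:
step_arm([
  [1,[0.2,0.9,1],[-0.018,0.0043,0]],
  [1,[0.5,1.8,1],[-0.035,0.0086,0]],
  [1,[0.7,2.8,1],[-0.053,0.013,0]],
  [1,[0.9,3.7,1],[-0.07,0.017,0]],
  [1,[1.1,4.6,1],[-0.087,0.0215,0]],
])

```text
clock: 7.02
tool_pos: [0.5637, 0.0012, 0.065]
orientation: [180.0, -5.3, -103.9]
force: [0.0, -5.0, -0.5]
opening: 0.0278
gripper_force: 30.0
```

Request:
step_arm([
  [1,[0.2,0.9,0],[-0.018,0.0043,0]],
  [1,[0.5,1.8,0],[-0.035,0.0086,0]],
  [1,[0.7,2.8,0],[-0.053,0.013,0]],
  [1,[0.9,3.7,0],[-0.07,0.017,0]],
  [1,[1.1,4.4,0],[-0.087,0.0215,0]],
])

```text
clock: 7.43
tool_pos: [0.5647, 0.0059, 0.0648]
orientation: [180.0, -10.4, -103.9]
force: [-0.7, -3.2, -1.3]
opening: 0.0276
gripper_force: 30.0
```

Request:
step_arm([
  [1,[0,0,0],[0,0,0]],
  [1,[0,0,0],[0,0,0]],
  [1,[0,0,0],[0,0,0]],
  [1,[0,0,0],[0,0,0]],
  [1,[0,0,0],[0,0,0]],
])

```text
clock: 7.85
tool_pos: [0.5648, 0.006, 0.0649]
orientation: [180.0, -10.3, -103.9]
force: [-0.9, -4.6, -0.4]
opening: 0.028
gripper_force: 30.0
```

```bash
python3 - <<'E'
from h import *
s=ctrl.snapshot("scene")[:,:,::-1];a=cv2.resize(s[195:265,250:340],(720,560),interpolation=2)
cv2.imwrite("pics/lean1.png",a);o=ctrl.get_obs();print(o["tool_pos"],o["orientation"],o["force"],o["moment"])
E
```

```text
[0.56474562 0.00600095 0.06486515] [ 179.95765304  -10.30046208 -103.9359423 ] [-0.31831058 -4.95565888 -0.64347558] [-1.31276003  0.03871133  0.07585626]
```

View pics/lean1.png

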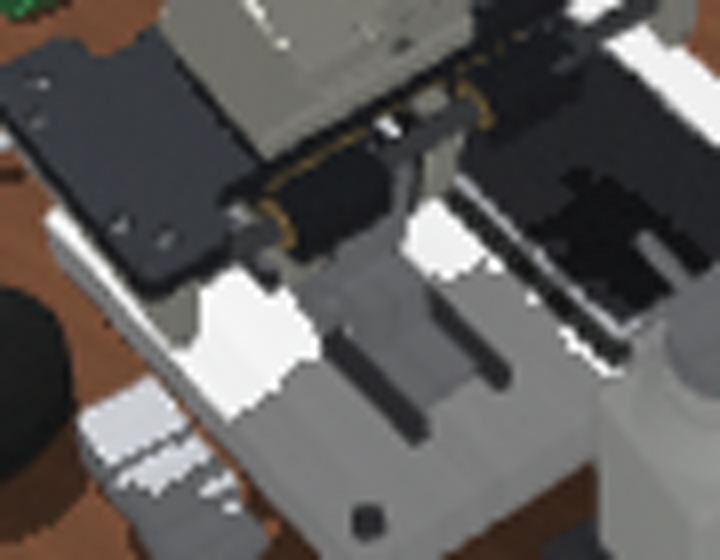

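The block is leaned toward the bottle-side clip at (430,340), with the hand at 10.3° and about 5 N. I'll push slightly further, then rock the other way.

Request:
step_arm([
  [1,[0.2,0.6,0.3],[-0.01,0.0025,0]],
  [1,[0.4,1.2,0.3],[-0.02,0.005,0]],
  [1,[0.4,1.7,0.3],[-0.02,0.005,0]],
  [1,[0.4,1.7,0.3],[-0.02,0.005,0]],
  [1,[0.4,1.7,0.3],[-0.02,0.005,0]],
])

```text
clock: 8.32
tool_pos: [0.565, 0.0074, 0.065]
orientation: [179.9, -11.5, -103.9]
force: [0.8, -7.0, -1.9]
opening: 0.0278
gripper_force: 30.0
```

Request:
step_arm([
  [1,[-0.5,-2.1,-0.2],[0.04,-0.01,0]],
  [1,[-1,-4.3,-0.3],[0.08,-0.02,0]],
  [1,[-1.6,-6.4,-0.3],[0.116,-0.0288,0]],
  [1,[-2.1,-8.6,-0.3],[0.155,-0.038,0]],
  [1,[-2.6,-10.7,-0.3],[0.194,-0.048,0]],
])

```text
clock: 8.73
tool_pos: [0.5633, -0.0018, 0.0649]
orientation: [-180.0, 0.2, -103.9]
force: [-0.2, 0.4, -3.7]
opening: 0.0276
gripper_force: 30.0
```

Request:
step_arm([
  [1,[-0.4,-1.4,0],[0.028,-0.007,0]],
  [1,[-0.7,-2.8,0],[0.056,-0.014,0]],
  [1,[-1,-4.2,0],[0.08,-0.02,0]],
  [1,[-1.4,-5.6,0],[0.107,-0.0265,0]],
  [1,[-1.7,-7,0],[0.135,-0.033,0]],
])

```text
clock: 9.15
tool_pos: [0.5617, -0.0086, 0.0652]
orientation: [-180.0, 8.1, -103.9]
force: [-0.5, 1.2, -1.1]
opening: 0.0277
gripper_force: 30.0
```

Request:
step_arm([
  [1,[-0.3,-1.2,0.3],[0.02,-0.005,0]],
  [1,[-0.6,-2.4,0.3],[0.04,-0.01,0]],
  [1,[-0.9,-3.6,0.3],[0.06,-0.015,0]],
  [1,[-0.9,-3.7,0.3],[0.06,-0.015,0]],
  [1,[-0.9,-3.7,0.3],[0.06,-0.015,0]],
])

```text
clock: 9.57
tool_pos: [0.5608, -0.0122, 0.0655]
orientation: [-180.0, 11.6, -104.0]
force: [-1.1, 5.6, -1.2]
opening: 0.028
gripper_force: 30.0
```

Request:
step_arm([
  [1,[-0.2,-0.7,0],[0,0,0]],
  [1,[-0.2,-0.7,0],[0,0,0]],
  [1,[0.5,2,0],[-0.04,0.01,0]],
  [1,[1,4,0],[-0.08,0.02,0]],
  [1,[1.5,6,0],[-0.12,0.0295,0]],
])

```text
clock: 9.98
tool_pos: [0.5621, -0.007, 0.0653]
orientation: [-180.0, 4.3, -104.0]
force: [-0.7, -1.3, -2.8]
opening: 0.0278
gripper_force: 30.0
```

Request:
step_arm([
  [1,[0.5,2,0],[-0.04,0.01,0]],
  [1,[1.1,4.7,0],[-0.075,0.0185,0]],
  [1,[1.1,4.7,0],[-0.075,0.0185,0]],
  [1,[1.1,4.7,0],[-0.075,0.0185,0]],
  [1,[1.1,4.7,0],[-0.075,0.0185,0]],
])

```text
clock: 10.4
tool_pos: [0.5631, -0.0022, 0.0652]
orientation: [-180.0, 0.1, -103.9]
force: [0.1, -0.5, -2.0]
opening: 0.0283
gripper_force: 30.0
```

```bash
python3 - <<'E'
from h import *
s=ctrl.snapshot("scene")[:,:,::-1];a=cv2.resize(s[205:255,265:325],(480,400),interpolation=2)
m=ctrl.camera_model("wrist");w=ctrl.snapshot("wrist")[:,:,::-1];p=proj(m,[.555,-.03,.048])[0].astype(int);print(p)
y0=max(p[1]-70,0);x0=p[0]-60
b=cv2.resize(w[y0:y0+150,x0:x0+120],(320,400),interpolation=2)
cv2.imwrite("pics/up1.png",np.hstack([a,b]));o=ctrl.get_obs();print(o["tool_pos"],o["orientation"],o["force"])
E
```

```text
[317 187]
[ 0.56312898 -0.00265915  0.06536169] [-1.79987803e+02  6.05995197e-02 -1.03963724e+02] [-0.9188995   0.54458576 -2.40383785]
```

View pics/up1.png

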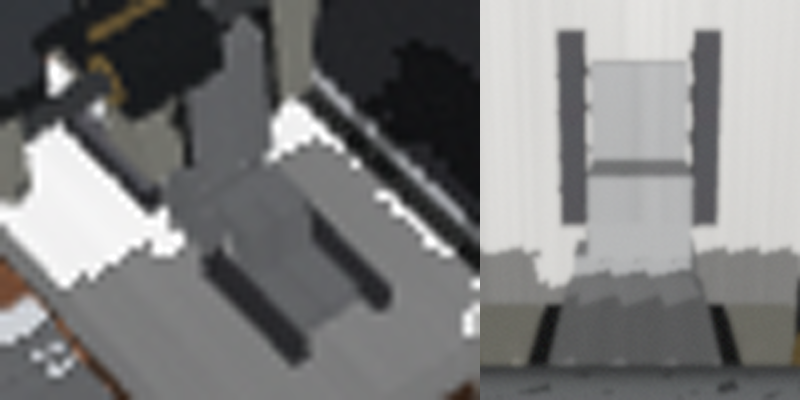

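The view shows the block upright and the clips seated back along their rails, with -2.4 N on the tool, which matches the block's weight. I'll lift gently and watch the force.

Request:
step_arm([
  [1,[0,0,1],[0,0,0]],
  [1,[0,0,2],[0,0,0]],
  [1,[0,0,3],[0,0,0]],
  [1,[0,0,4],[0,0,0]],
  [1,[0,0,4],[0,0,0]],
])

```text
clock: 10.92
tool_pos: [0.5631, -0.0027, 0.0696]
orientation: [-180.0, 0.0, -103.9]
force: [-0.1, -0.3, -4.2]
opening: 0.0279
gripper_force: 30.0
```

Request:
step_arm([
  [1,[0,0,1],[0,0,0]],
  [1,[0,0,2],[0,0,0]],
  [1,[0,0,3],[0,0,0]],
  [1,[0,0,4],[0,0,0]],
  [1,[0,0,4],[0,0,0]],
])

```text
clock: 11.33
tool_pos: [0.5632, -0.0025, 0.0736]
orientation: [-180.0, 0.0, -103.9]
force: [-0.7, -1.1, -3.3]
opening: 0.0277
gripper_force: 30.0
```

Request:
step_arm([
  [1,[0,0,3],[0,0,0]],
  [1,[0,0,6],[0,0,0]],
  [1,[0,0,10],[0,0,0]],
  [1,[0,0,14],[0,0,0]],
  [1,[0,0,18],[0,0,0]],
])

```text
clock: 11.75
tool_pos: [0.5632, -0.0025, 0.0919]
orientation: [-180.0, 0.0, -103.9]
force: [0.3, -0.0, -3.8]
opening: 0.0284
gripper_force: 30.0
```

Request:
step_arm([
  [1,[0,0,7],[0,0,0]],
  [1,[0,0,14],[0,0,0]],
  [1,[0,0,21],[0,0,0]],
  [1,[0,0,27],[0,0,0]],
  [1,[0,0,30],[0,0,0]],
])

```text
clock: 12.17
tool_pos: [0.5636, -0.0025, 0.1227]
orientation: [-179.9, 0.0, -103.9]
force: [0.6, -0.7, -3.2]
opening: 0.0282
gripper_force: 30.0
```

Request:
step_arm([
  [1,[0,0,0],[0,0,0]],
  [1,[0,0,0],[0,0,0]],
  [1,[0,0,0],[0,0,0]],
  [1,[0,0,0],[0,0,0]],
  [1,[0,0,0],[0,0,0]],
])

```text
clock: 12.58
tool_pos: [0.5629, -0.0026, 0.121]
orientation: [180.0, -0.0, -103.9]
force: [-0.8, -0.1, -2.7]
opening: 0.0276
gripper_force: 30.0
```

```bash
python3 - <<'E'
from h import *
s=ctrl.snapshot("scene")[:,:,::-1];m=ctrl.camera_model("scene");a=cv2.resize(s[180:270,240:360],(800,600),interpolation=2)
cv2.imwrite("pics/end.png",a);o=ctrl.get_obs();print(o["clock"],o["tool_pos"],o["orientation"],o["force"],o["opening"])
z=o["tool_pos"][2]-.0641
print((proj(m,[[.5625,-.003,.008+z],[.5625,-.003,.103+z]])-[240,180])*6.667)
E
```

```text
12.6333 [ 0.56286244 -0.00261081  0.12098704] [ 1.79963842e+02 -2.20237412e-02 -1.03919357e+02] [ 0.51013648 -0.10645006 -3.42256921] 0.027760272046939732
[[338.98537318 261.21908203]
 [318.7905042   76.54316074]]
```

View pics/end.png

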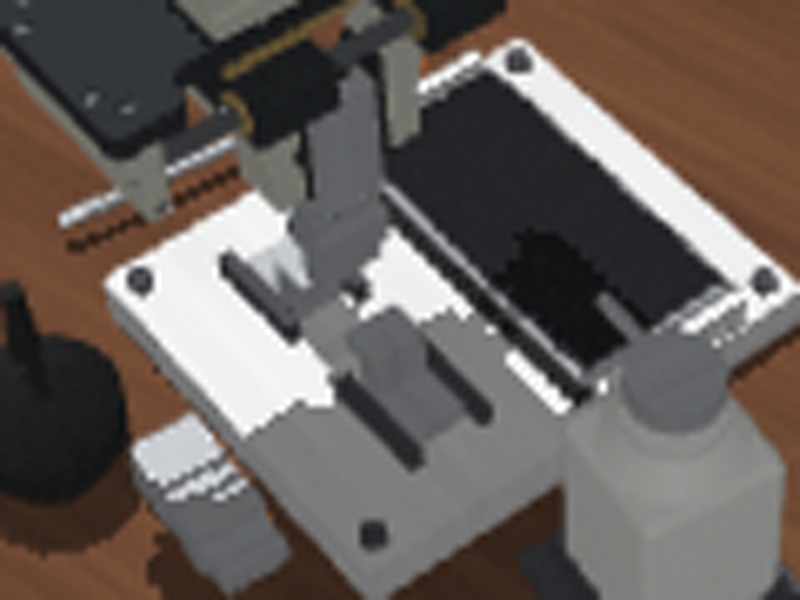

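```bash
python3 - <<'E'
from h import *
m=ctrl.camera_model("scene");c,s=np.cos(-.241),np.sin(-.241)
R=np.array([[c,-s],[s,c]])
f=lambda x,y,z:[*(R@[x,y]+[.5625,-.003]),.065+z]
for n,q in dict(foot=[(13,-5,0),(13,5,0),(-13,5,0)],shoulder=[(14,-11,16),(14,11,16),(-14,11,16)],notch=[(14,11,29.5),(-14,11,29.5),(14,11,42.5)]).items():
    print(n,((proj(m,[f(*(np.array(t)/1000)) for t in q])-[240,180])*6.667).round().tolist())
E
```

```text
foot [[301.0, 271.0], [317.0, 287.0], [377.0, 251.0]]
shoulder [[285.0, 233.0], [322.0, 270.0], [386.0, 231.0]]
notch [[319.0, 245.0], [384.0, 206.0], [316.0, 220.0]]
```

The predicted shoulder corners at (285,233), (322,270) and (386,231) match the picture to within a few mm. The foot is therefore about 15 mm above the clips, the block is upright, and the cap is up.

```bash
python3 -c "
from plant import ctrl
print(ctrl.close_job())"
```

```text
the job is handed in; nothing more can be done
None
```

I pressed the cap fully down and it sprang back, rocked both clips clear, and handed the job in at about 12.6 s with the block held upright over its slot, foot about 15 mm above the clips; I saw no other item moved.

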